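Reject cup through the reclaim bin's spring flap

TASK

Scrap the small clay cup that stands on the ledge of the reclaim bin: with one finger push the bin's sprung flap open and keep it open while the other finger pushes the cup along the ledge and over the edge, until it has dropped into the bin. Do not lift the cup, do not shove the flap with it, and leave everything else where it stands. Then take the hand away so that the flap falls shut.

Things in the scene. Friction and masses are not known exactly. Their poses are not given: they have to be found in the camera images.
- reclaim_bin: Fixed off-white plastic box, 270 mm long (x), 280 mm wide (y), turned up to 0.3 rad on the bench. Its x axis points from the ledge into the flap, z up. Origin: on the bench, straight below the middle of the ledge's end. The flat ledge (grey) is its top from x = -130 to 0, 150 mm above the bench, 280 mm wide. Inside, the box is hollow down to 6 mm above the bench.
- ledge_end (a point): Middle of the edge where the ledge ends (bin x = 0, 150 mm above the bench). From here the flap's opening runs to x = 115 mm, y = -75 to +75 mm. At either side of it a cheek 8 mm thick (|y| 78 to 86 mm) rises with the slope of the flap.
- flap_hinge (a point): Middle of the flap's hinge rod (8 mm thick, along the bin's y): bin x = 115 mm, 190 mm above the bench. Behind it, from x = 122 to 140 mm, |y| under 86 mm, a cross bar rises to 193 mm above the bench; nothing on the bin is higher than 196 mm.
- flap_edge (a point): Middle of the free edge of the flap, an aluminium plate 150 mm wide, 117 mm long, 3 mm thick that fills the opening. Shut, it slopes at 18 degrees from the hinge down to this edge, 4 mm past the ledge's end and 3 mm above ledge level. It moves with the flap.
- flap (a joint): Flap angle, rad: 0 shut, grows as it is pushed down and inwards, stop at 1.2. A spring shuts it in about half a second. An upright finger, tip just above ledge level, that moves along the bin's +x pushes it open with 2 to 9 N. With the finger's leading face at x = 100 mm it reads about 0.75, and the cup can fall between the ledge's end and that finger.
- cup_mid (a point): Centre, half-way up, of the cup to be scrapped: a small straight-sided open cup of dry clay, 46 mm across and 36 mm tall, wall 4 mm, about 80 g, standing on the ledge in front of the flap, within 35 mm of the bin's middle line and its centre 55 to 80 mm before the ledge's end.
- rib_block: Wooden rib, a rounded block 60 x 24 x 18 mm lying on the ledge near one side end; stays. Origin: centre of its underside.
- stain_jar: Small lidded jar, 28 mm across, 42 mm tall, on the ledge near the other side end; stays. Origin: centre of its underside.
- water_pot: Pot with two handles, 130 mm across, 120 mm tall, on the bench to the robot's right; stays. Origin: centre of its underside.
- bisque_bowl: Terracotta bowl, 120 mm across, 50 mm tall, on the bench to the left; stays. Origin: centre of its underside.
- glaze_jar: Glaze jar, 60 mm across, 90 mm tall, on the bench to the left; stays. Origin: centre of its underside.
- glaze_brush: Brush lying on the bench to the right; stays. Origin: its underside.
- spare_mug: Larger clay cup, 68 mm across and 75 mm tall, on the bench (not on the ledge) to the right; stays. Origin: centre of its underside.

How it is judged (in metres and radians):
On the way, in this order (a step that is already met when the one before it is completed fails the run):
1. a finger has pushed the flap part open (0.2 rad) while the cup still stands on the ledge (value of joint flap above 0.2 rad and contact force between the fingers and flap above 0.2 N and x of cup_mid in the frame of reclaim_bin below 0 m and z of cup_mid in the frame of reclaim_bin above 0.16 m), for 0.05 s.
2. the cup has dropped through while a finger still holds the flap open (0.4 rad) (value of joint flap above 0.4 rad and contact force between the fingers and flap above 0.2 N and z of cup_mid in the frame of reclaim_bin below 0.13 m), for 0.05 s.
At the end, for the whole second after the job is handed in: The cup lies at rest on the floor of the bin, the flap is shut (within 0.06 rad), and the other things are within 20 mm (the brush 30 mm) of where they stood (z of cup_mid in the frame of reclaim_bin between 0 and 0.07 m and x of cup_mid in the frame of reclaim_bin between -0.13 and 0.14 m and y of cup_mid in the frame of reclaim_bin between -0.14 and 0.14 m and value of joint flap below 0.06 rad and linear speed of cup below 0.03 m/s and distance of each of rib_block, stain_jar, water_pot, bisque_bowl, glaze_jar, spare_mug from where it was at the start of the episode below 0.02 m and distance of glaze_brush from where it was at the start of the episode below 0.03 m); the robot touches nothing.
It fails at once if the cup is lifted (its centre more than 15 mm above its height on the ledge) (z of cup_mid in the frame of reclaim_bin above 0.183 m).
It fails at once if the cup, still standing on the ledge, is shoved against the flap (over 2 N) (contact force between cup and flap above 2 N and x of cup_mid in the frame of reclaim_bin below -0.003 m).
It fails at once if another thing is shifted by more than 20 mm (the brush 30 mm) (distance of any of rib_block, stain_jar, water_pot, bisque_bowl, glaze_jar, spare_mug from where it was at the start of the episode above 0.02 m or distance of glaze_brush from where it was at the start of the episode above 0.03 m).
It also fails if it takes over 32 s, if anything falls off the work surface, if the arm or the gripper's body presses on something with over 40 N, if the wrist force passes 120 N, or if a joint passes its speed limit or range.

ROBOT

A 6-joint arm with a two-finger parallel gripper is mounted at the origin on the work surface. World frame = base frame: x ahead of the robot, y to its left, z up, the work surface at z = 0. Lengths are in m, angles in degrees, forces in N, time in s.
With the tool pointing down it reaches from about 0.25 to 0.725 m from the base axis. Payload 9.7 kg.
Tool frame: the origin (TCP) lies at the centre of the arm's flange, where the gripper is bolted on; the fingertips stand 173 mm ahead of it and the grasp point (between the pads) lies bot.grip_depth ahead of it (bot.grip_depth is the distance from the TCP to the grasp point, in m); z points along the fingers, y is the direction in which the jaws open and shut (so a half turn about z gives the same grasp; the last joint's range is limited). The gripper opens to 85 mm and grips with 20 to 120 N. Pads are 22 mm wide; open, the fingers measure 114 mm over their backs; the gripper's body (76 mm by 85 mm) begins 54 mm behind the grasp point. The pads swing forward as they close: fully open they stand 13 mm farther back than shut.
Start: joints at [63.713, 4.979, 10.078, 95.1, 0, 90], TCP at [0.244, 0.493, 0.405] pointing down, gripper open.
Joint ranges: [-179.16, 179.16], [-48.56, 103.87], [-65.8, 70.77], [-126.05, 130.52], [-82.76, 87.17], [-180, 180]. Speed limits (degrees/s): [127.2, 127.2, 147.25, 180, 180, 180].

INTERFACE

Orientations are given as [roll, pitch, yaw] about the fixed x, y, z axes, in that order (R = Rz(yaw) Ry(pitch) Rx(roll)).
In Python, from workcell import status, viewer, bot gives the robot as it stands. The module is installed in compiled form; this text tells all that it offers.
- The arm moves only by the tool move_arm, never from a script. Its argument "commands" is a list of rows, each an object with "claw": the gripper's target within -1 to 1 (fully open at 1, half-way at 0, shut at -1); "travel": the shift along the tool's x, y, z in cm, a list of three; "turn": the turn about the tool's z in degrees. A call has 1 to 5 rows; each row shifts and turns the commanded pose from where the row before left it, along the tool's axes as they then stand; what a row does not reach is not made up. A row lasts 1/12 s, in which the tool goes at most 41.7 mm and 7.16 degrees, less where a joint would pass 70% of its speed; a pose out of reach is approached as far as the arm can. A call is refused whole if a number of a shift passes 4.17 or a number of a turn 7.16, either way. A call with a gripper value outside its range is refused whole. The fingers move at their own pace and stop on an object; "squeeze" is the grip in N (left out, the last holds). Time passes only in rows, so rows that do not move let the fingers close. It gives the time, the measured TCP pose, the force and the opening at its end, in the units of the state.
- status.get_obs(): the state, without advancing time (a new reading comes with each control period).
- viewer.camera(name): name is "side" or "top"; returns the picture (400x640x3 uint8, blue, green, red); there is no depth.
- viewer.camera_params(name): a dict with "camera_matrix" (3x3 intrinsics, pixels), "xyz" and "rotation" of the camera in the world. Camera axes: x right, y up, looking along -z (the intrinsics and any distortion apply to the point x, -y, -z); pixel columns grow to the right and rows downward; lengths in m; the calibration is good to about 2 mm. A picture is of the moment at which its call begins. camera_params takes no time and is no camera call.
- bot.job_done(): hands the job in, once; it reports no verdict.
The state is a dict: "time": time; "q": joint angles; "qd": joint speeds; "joint_efforts": joint torques, N m; "ee_pos": TCP position; "tcp_rot": TCP orientation; "wrist_force": force on the tool from outside, world axes, zero at the start; "torque": the same for the moment, N m; "opening": finger opening in m.
Only numpy, scipy, OpenCV 4.12 (cv2) and the standard library are available. Lean on these libraries where they do the work, as an engineer would, in place of code of your own. Each camera call takes 0.05 s, during which the arm holds its last target.

## Working session

There is one attempt and no reset: what is moved stays moved. The work goes in short steps, Python scripts to look and compute and a tool call to move; the robot and the scene stay as the last step left them, time stands still between calls to the robot, and variables do not carry over. Pictures are saved under pics/ and viewed, and the job is handed in when it is done.

Besides the shell and the picture viewer there is one more tool, called as name(argument=value, ...), one argument or row to a line, values as JSON. move_arm: Moves the arm, as the interface text tells. Its arguments: {"type":"object","properties":{"commands":{"type":"array"},"squeeze":{"type":"number"}},"required":["commands"]}

```bash
mkdir -p pics; python3 - <<'E'
from workcell import status, viewer, bot
import cv2
print(status.get_obs(), bot.grip_depth)
for n in("side","top"):
    p=viewer.camera_params(n);print(n,p)
    cv2.imwrite(f"pics/{n}0.png",viewer.camera(n))
E
```

```text
{'time': 0.0, 'q': array([6.37133784e+01, 5.01269268e+00, 1.00345470e+01, 9.51003500e+01,
       1.83226234e-03, 8.99987525e+01]), 'qd': array([ 0.06376331, -0.00662982,  0.00652887, -0.00607512,  0.02339959,
       -0.02290126]), 'joint_efforts': array([-3.83656428e-03, -5.20388174e+01,  4.64803541e+01,  1.59729598e-02,
       -4.35627010e-05, -8.26221822e-06]), 'ee_pos': array([0.24357292, 0.49313025, 0.40396847]), 'tcp_rot': array([-1.79921504e+02, -1.83396967e-03,  1.53714623e+02]), 'wrist_force': array([-0.19398983,  0.09302658, -0.69217521]), 'torque': array([-0.00754554, -0.04450798, -0.00304908]), 'opening': 0.08544514866379217} 0.1547
side {'camera_matrix': array([[465.60053921,   0.        , 327.44903282],
       [  0.        , 465.60053921, 196.68350521],
       [  0.        ,   0.        ,   1.        ]]), 'xyz': array([ 0.14450275, -1.0987748 ,  0.766492  ]), 'rotation': array([ 60.79038467,  -0.61602982, -18.89412365])}
top {'camera_matrix': array([[471.24550141,   0.        , 319.92643104],
       [  0.        , 471.24550141, 206.14325058],
       [  0.        ,   0.        ,   1.        ]]), 'xyz': array([ 0.30431691, -0.02708928,  1.57846414]), 'rotation': array([  8.4698869 ,   0.15169411, -89.34187069])}
```

View pics/side0.png

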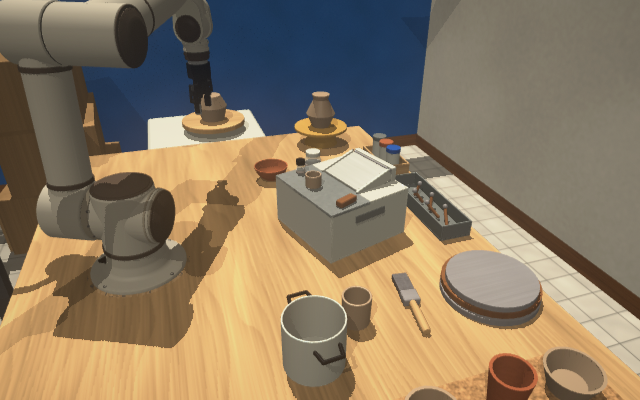

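View pics/top0.png

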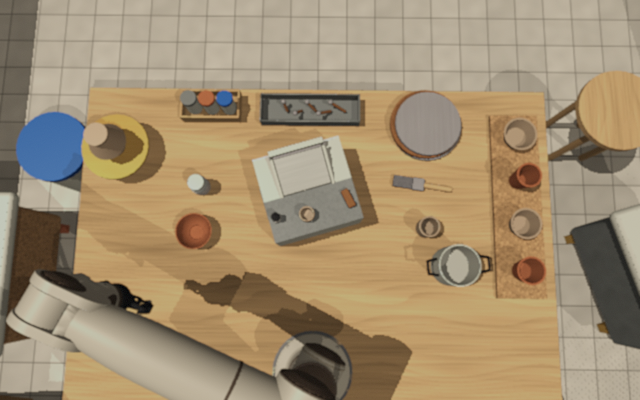

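The side view shows the bin around (340,205), with the cup at (314,180), the rib at (346,200) and the stain jar at (300,165). In the top view the bin is around (308,190), with the cup at (308,213), the jar at (276,217) and the rib at (348,198). I'll enlarge both.

```bash
python3 - <<'E'
import cv2
t=cv2.imread("pics/top0.png")[130:250,245:370]; s=cv2.imread("pics/side0.png")[140:265,265:420]
cv2.imwrite("pics/tc.png",cv2.resize(t,None,fx=5,fy=5,interpolation=cv2.INTER_CUBIC)[:600])
cv2.imwrite("pics/sc.png",cv2.resize(s,None,fx=4.8,fy=4.8,interpolation=cv2.INTER_CUBIC))
E
```

```text
(no output)
```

View pics/tc.png

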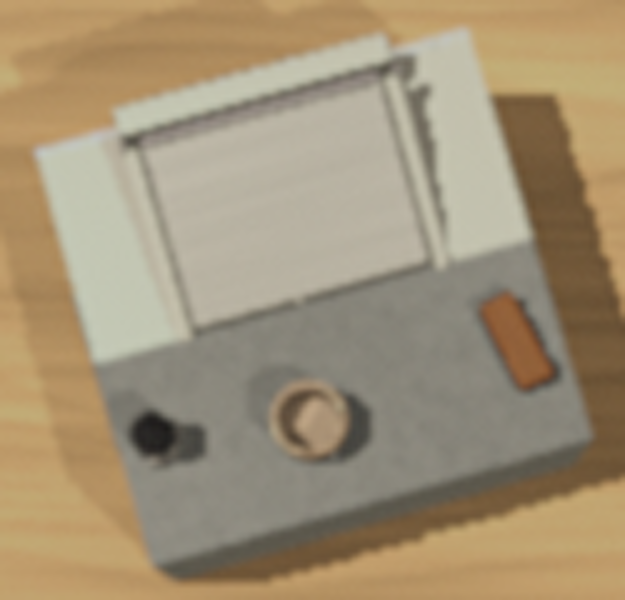

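View pics/sc.png

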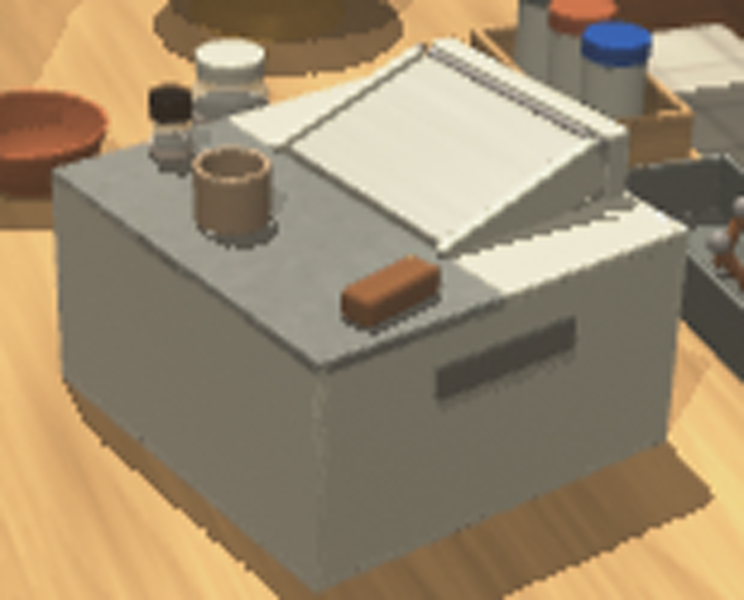

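The top crop shows the ledge boundary from (97,362) to (531,242), its front corners at (158,567) and (590,437), and the bin's back corners at (37,150) and (467,30). The cup rim is at (311,419), the jar lid at (154,433) and the rib at (517,340), all in crop pixels. The side crop shows the rim at about (232,165).

```bash
cat >h.py <<'E'
import numpy as np
from scipy.spatial.transform import Rotation as R
from workcell import viewer
def ray(n,uv,z):
    p=viewer.camera_params(n);K=p["camera_matrix"];M=R.from_euler("xyz",p["rotation"],degrees=True).as_matrix()
    c=np.linalg.solve(K,[uv[0],uv[1],1]);d=M@(c*[1,-1,-1]);o=np.array(p["xyz"]);return o+d*(z-o[2])/d[2]
tc=lambda u,v:((u+.5)/5-.5+245,(v+.5)/5-.5+130)
sc=lambda u,v:((u+.5)/4.8-.5+265,(v+.5)/4.8-.5+140)
E
python3 - <<'E'
from h import *
P=[("eL",97,362,-0.0,.14),("eR",531,242,0,-.14),("fR",590,437,-.13,-.14),("fL",158,567,-.13,.14),("bL",37,150,.14,.14),("bR",467,30,.14,-.14)]
W=np.array([ray("top",tc(u,v),.15)[:2] for _,u,v,*_ in P]);B=np.array([p[3:] for p in P])
wc,bc=W.mean(0),B.mean(0);X=B-bc;Y=W-wc
th=np.arctan2((X[:,0]*Y[:,1]-X[:,1]*Y[:,0]).sum(),(X*Y).sum());c,s=np.cos(th),np.sin(th);M=np.array([[c,-s],[s,c]])
o=wc-M@bc;print("th",th,np.degrees(th),"o",o);print("res mm",((B@M.T+o-W)*1e3).round(1).tolist())
f=lambda w:((M.T@(w[:2]-o))*1e3).round(1)
for n,a in dict(cup=ray("top",tc(311,419),.186),jar=ray("top",tc(154,433),.192),rib=ray("top",tc(517,340),.168),
 cupS=ray("side",sc(232,165),.186),ribS=ray("side",sc(395,280),.168),jarS=ray("side",sc(171,92),.192),
 LFcorS=ray("side",sc(55,172),.15),RFcorS=ray("side",sc(322,370),.15),eRS=ray("side",sc(502,296),.15),bRS=ray("side",sc(685,230),.15),flR=ray("side",sc(440,243),.153),flL=ray("side",sc(288,146),.153)).items():print(n,a.round(4),f(a))
E
```

```text
th 0.29554605598281697 16.933541659552567 o [0.56741445 0.01763996]
res mm [[-1.3, 0.6], [2.2, -1.0], [-1.1, -2.6], [-0.3, 3.4], [-0.5, 0.2], [1.0, -0.6]]
cup [0.4893 0.0179 0.186 ] [-74.6  23. ]
jar [0.4791 0.1107 0.192 ] [-57.4 114.7]
rib [ 0.5414 -0.1058  0.168 ] [ -60.8 -110.5]
cupS [0.4901 0.0171 0.186 ] [-74.1  22. ]
ribS [ 0.5437 -0.11    0.168 ] [ -59.9 -115.2]
jarS [0.4808 0.1132 0.192 ] [-55.  116.7]
LFcorS [0.4052 0.11   0.15  ] [-128.3  135.6]
RFcorS [ 0.4846 -0.1586  0.15  ] [-130.6 -144.5]
eRS [ 0.6059 -0.1155  0.15  ] [  -1.9 -138.6]
bRS [ 0.7398 -0.0764  0.15  ] [ 137.5 -140.2]
flR [ 0.5941 -0.0524  0.153 ] [  5.1 -74.8]
flL [0.5512 0.0954 0.153 ] [ 7.1 79.1]
```

The bin fit is consistent: origin (0.567, 0.018), yaw 16.9°, residuals up to about 3.4 mm. Both views put the cup at bin (-74.5, 22.5), inside its stated range, with the jar and rib well off to the sides.

The plan is to align the jaw axis with the bin's x axis and lower the open hand so the fingers straddle the cup. Then I move +x, so the leading finger opens the flap and the trailing finger pushes the cup.

move_arm(
  commands=[
    {"claw":1,"travel":[-3.1,-2.3,0],"turn":0},
    {"claw":1,"travel":[-3.1,-2.3,0],"turn":0},
    {"claw":1,"travel":[-3.1,-2.3,0],"turn":0},
    {"claw":1,"travel":[-3.1,-2.3,0],"turn":0},
    {"claw":1,"travel":[-3.1,-2.3,0],"turn":0},
  ],
)

```text
time: 0.52
ee_pos: [0.3319, 0.3198, 0.4043]
tcp_rot: [-180.0, -0.0, 153.8]
wrist_force: [0.8, 0.0, 0.2]
opening: 0.0857
```

move_arm(
  commands=[
    {"claw":1,"travel":[-3.1,-2.3,0],"turn":0},
    {"claw":1,"travel":[-3.1,-2.3,0],"turn":0},
    {"claw":1,"travel":[-3.1,-2.3,0],"turn":0},
    {"claw":1,"travel":[-3.1,-2.3,0],"turn":0},
    {"claw":1,"travel":[-3.1,-2.3,0],"turn":0},
  ],
)

```text
time: 0.93
ee_pos: [0.42, 0.1477, 0.4046]
tcp_rot: [180.0, -0.0, 153.7]
wrist_force: [-0.2, 1.6, -0.4]
opening: 0.0856
```

move_arm(
  commands=[
    {"claw":1,"travel":[-3.1,-2.3,0],"turn":0},
    {"claw":1,"travel":[-3.1,-2.3,0],"turn":0},
    {"claw":1,"travel":[-3.0,-2.0,0],"turn":0},
    {"claw":1,"travel":[0,0,0],"turn":6.7},
    {"claw":1,"travel":[0,0,0],"turn":6.7},
  ],
)

```text
time: 1.35
ee_pos: [0.4736, 0.0477, 0.404]
tcp_rot: [-179.9, -0.0, 139.8]
wrist_force: [-0.8, 0.7, -0.1]
opening: 0.0851
```

move_arm(
  commands=[
    {"claw":1,"travel":[0,0,0],"turn":6.7},
    {"claw":1,"travel":[0,0,0],"turn":6.7},
    {"claw":1,"travel":[0,0,0],"turn":6.7},
    {"claw":1,"travel":[0,0,0],"turn":6.7},
    {"claw":1,"travel":[0,0,0],"turn":6.7},
  ],
)

```text
time: 1.77
ee_pos: [0.4729, 0.0496, 0.4043]
tcp_rot: [-180.0, -0.0, 106.5]
wrist_force: [0.1, -0.5, 0.6]
opening: 0.0855
```

move_arm(
  commands=[
    {"claw":1,"travel":[-1.8,0.3,0],"turn":-0.4},
    {"claw":1,"travel":[-1.8,0.4,0],"turn":0},
    {"claw":1,"travel":[0,0,2.0],"turn":0},
    {"claw":1,"travel":[0,0,2.4],"turn":0},
    {"claw":1,"travel":[0,0,0],"turn":0},
  ],
)

```text
time: 2.18
ee_pos: [0.4897, 0.017, 0.3563]
tcp_rot: [-179.7, -0.1, 107.2]
wrist_force: [-0.2, -0.4, -0.8]
opening: 0.0856
```

```bash
python3 - <<'E'
from workcell import status, viewer
import cv2
t=viewer.camera("top");s=viewer.camera("side");o=status.get_obs();print(o["ee_pos"],o["tcp_rot"],o["wrist_force"],o["time"])
cv2.imwrite("pics/t1.png",t);cv2.imwrite("pics/s1.png",s)
s=s[60:265,215:420];cv2.imwrite("pics/s1c.png",cv2.resize(s,None,fx=2.9,fy=2.9,interpolation=cv2.INTER_CUBIC))
E
```

```text
[0.48986815 0.01733471 0.36040641] [-1.79897442e+02 -2.91595009e-02  1.07215007e+02] [0.74932485 0.54335731 1.09164865] 2.2833
```

View pics/s1c.png

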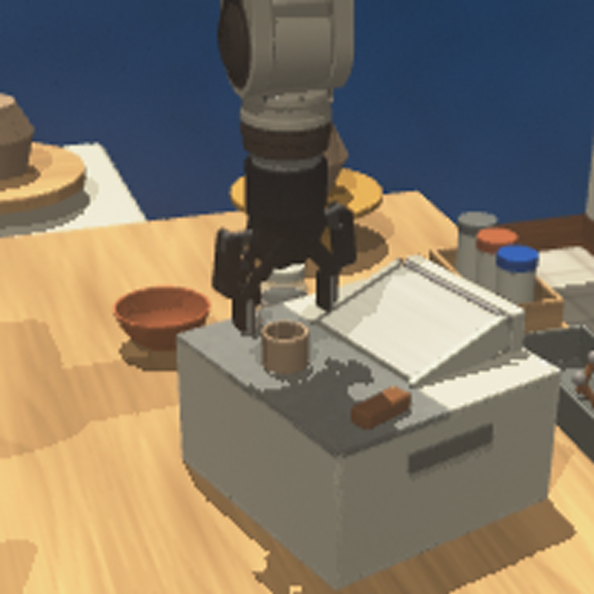

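View pics/t1.png

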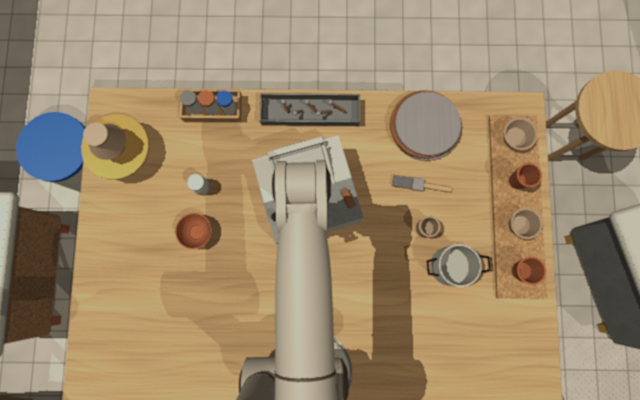

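The side crop shows the fingers straddling the cup along the bin's axis, with tips at about (247,333) and (326,309) and the knuckle's lower end at about (345,262). I'll zoom in to work out tip height and knuckle clearance.

```bash
python3 - <<'E'
import cv2
s=cv2.imread("pics/s1.png")[115:200,280:350]
s=cv2.convertScaleAbs(s,alpha=1.8,beta=20)
cv2.imwrite("pics/s1z.png",cv2.resize(s,None,fx=7,fy=7,interpolation=cv2.INTER_NEAREST))
E
```

```text
(no output)
```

View pics/s1z.png

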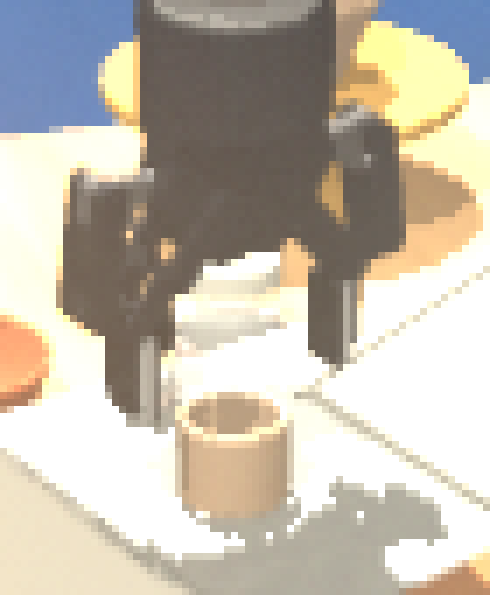

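```bash
cat >>h.py <<'E'
TH=np.radians(16.93);O=np.array([.5674,.0176]);BX=np.array([np.cos(TH),np.sin(TH),0]);BY=np.array([-np.sin(TH),np.cos(TH),0])
def onplane(n,uv,y):
    p=viewer.camera_params(n);o=np.array(p["xyz"]);a=ray(n,uv,0);d=a-o;c=np.array([*O,0])
    q=o+d*((y-(o-c)@BY)/(d@BY));return (np.array([(q-c)@BX,(q-c)@BY,q[2]])*1e3).round(1)
def binp(w):
    c=np.array([*O,0]);return np.array([(w-c)@BX,(w-c)@BY,w[2]])
E
python3 - <<'E'
from h import *
z=lambda u,v:(u/7-.5+280,v/7-.5+115)
print(binp(np.array([.4899,.0173,.36])))
for n,u,v in [("A inner tip",343,364),("A back tip",357,362),("B back tip",140,420),("B in tip",160,428),("knA outer top",403,160),("knA outer bot",403,250),("knA inner bot",357,275),("knB outer bot",60,312),("cup bot",235,517)]:
    print(n,[onplane("side",z(u,v),y).tolist() for y in (.0115,.02)])
E
```

```text
[-0.07422861  0.02228124  0.36      ]
A inner tip [[-28.2, 11.5, 200.8], [-21.9, 20.0, 195.8]]
A back tip [[-21.2, 11.5, 199.8], [-14.9, 20.0, 194.8]]
B back tip [[-125.1, 11.5, 203.1], [-119.8, 20.0, 198.1]]
B in tip [[-116.0, 11.5, 197.1], [-110.6, 20.0, 192.0]]
knA outer top [[-0.1, 11.5, 282.3], [6.4, 20.0, 278.0]]
knA outer bot [[0.9, 11.5, 243.5], [7.4, 20.0, 238.8]]
knA inner bot [[-21.8, 11.5, 238.3], [-15.5, 20.0, 233.6]]
knB outer bot [[-159.4, 11.5, 257.8], [-154.3, 20.0, 253.3]]
cup bot [[-81.0, 11.5, 147.1], [-75.2, 20.0, 141.6]]
```

The open tips are about 160 mm ahead of the TCP, and the knuckle bottoms are about 40 mm above the tips, about 18 mm beyond the finger backs. With the tips at 158 mm the knuckles clear the 194–196 mm hinge area. I'm lowering 4.2 cm.

move_arm(
  commands=[
    {"claw":1,"travel":[0,0,1.4],"turn":0},
    {"claw":1,"travel":[0,0,1.4],"turn":0},
    {"claw":1,"travel":[0,0,1.4],"turn":0},
    {"claw":1,"travel":[0,0,0],"turn":0},
  ],
)

```text
time: 2.62
ee_pos: [0.4899, 0.0175, 0.3179]
tcp_rot: [-179.9, -0.0, 107.2]
wrist_force: [0.0, 0.2, 0.6]
opening: 0.0856
```

move_arm(
  commands=[
    {"claw":1,"travel":[0,0.6,0],"turn":0},
    {"claw":1,"travel":[0,0.6,0],"turn":0},
    {"claw":1,"travel":[0,0.6,0],"turn":0},
    {"claw":1,"travel":[0,0.6,0],"turn":0},
    {"claw":1,"travel":[0,0.6,0],"turn":0},
  ],
)

```text
time: 3.03
ee_pos: [0.5197, 0.0265, 0.3193]
tcp_rot: [180.0, 0.0, 107.2]
wrist_force: [-0.3, -1.0, 0.1]
opening: 0.0853
```

```bash
python3 - <<'E'
from h import *
from workcell import status
import cv2
s=viewer.camera("side");o=status.get_obs();print(binp(o["ee_pos"]),o["tcp_rot"],o["wrist_force"],o["time"])
cv2.imwrite("pics/s2.png",s)
s=cv2.convertScaleAbs(s[115:220,280:400],alpha=1.5,beta=10);cv2.imwrite("pics/s2c.png",cv2.resize(s,None,fx=5.5,fy=5.5,interpolation=cv2.INTER_CUBIC))
E
```

```text
[-0.04243555  0.02240551  0.31888146] [1.79953313e+02 5.62202933e-03 1.07228511e+02] [-0.83646952 -0.04694793 -0.72063099] 3.0833
```

View pics/s2c.png

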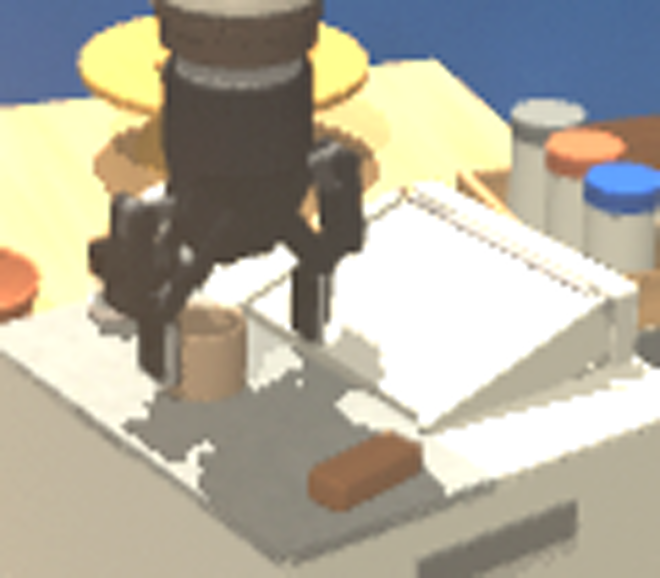

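The trailing finger has just reached the cup (crop 205,350) and the leading finger is at the flap's edge (310,330), both a few mm above the ledge. I'll continue along +x.

move_arm(
  commands=[
    {"claw":1,"travel":[0,0.6,0],"turn":0},
    {"claw":1,"travel":[0,0.6,0],"turn":0},
    {"claw":1,"travel":[0,0.6,0],"turn":0},
    {"claw":1,"travel":[0,0.6,0],"turn":0},
    {"claw":1,"travel":[0,0.6,0],"turn":0},
  ],
)

```text
time: 3.5
ee_pos: [0.548, 0.0352, 0.3187]
tcp_rot: [-180.0, 0.0, 107.2]
wrist_force: [-1.0, -0.8, 1.7]
opening: 0.085
```

```bash
python3 - <<'E'
from h import *
from workcell import status
import cv2
s=viewer.camera("side");o=status.get_obs();print(binp(o["ee_pos"]),o["tcp_rot"],o["wrist_force"],o["time"])
cv2.imwrite("pics/s3.png",s)
s=cv2.convertScaleAbs(s[115:220,280:400],alpha=1.5,beta=10);cv2.imwrite("pics/s3c.png",cv2.resize(s,None,fx=5.5,fy=5.5,interpolation=cv2.INTER_CUBIC))
E
```

```text
[-0.01270952  0.02253708  0.3185042 ] [1.79982329e+02 4.93319424e-04 1.07220231e+02] [-0.77403755 -0.13584672  0.22257201] 3.55
```

View pics/s3c.png

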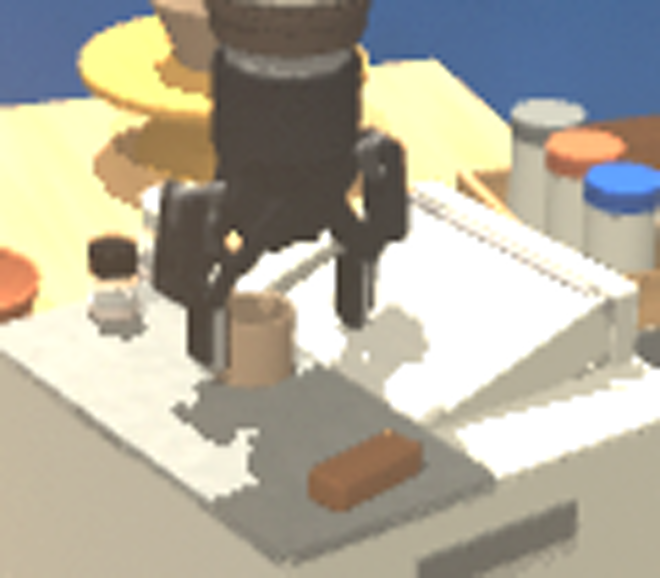

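The flap is opening ahead of the leading finger (crop 350,320), and the cup (262,340) is sliding upright. I'll continue.

move_arm(
  commands=[
    {"claw":1,"travel":[0,0.5,0],"turn":0},
    {"claw":1,"travel":[0,0.5,0],"turn":0},
    {"claw":1,"travel":[0,0.5,0],"turn":0},
    {"claw":1,"travel":[0,0.5,0],"turn":0},
    {"claw":1,"travel":[0,0.5,0],"turn":0},
  ],
)

```text
time: 3.97
ee_pos: [0.5717, 0.0426, 0.3187]
tcp_rot: [-180.0, -0.0, 107.2]
wrist_force: [-3.2, -0.3, 1.5]
opening: 0.0854
```

```bash
python3 - <<'E'
from h import *
from workcell import status
import cv2
s=viewer.camera("side");o=status.get_obs();print(binp(o["ee_pos"]),o["tcp_rot"],o["wrist_force"],o["time"])
cv2.imwrite("pics/s4.png",s)
s=cv2.convertScaleAbs(s[115:220,280:400],alpha=1.5,beta=10);cv2.imwrite("pics/s4c.png",cv2.resize(s,None,fx=5.5,fy=5.5,interpolation=cv2.INTER_CUBIC))
E
```

```text
[0.01201899 0.02269106 0.3185348 ] [1.79989061e+02 1.57738944e-03 1.07217606e+02] [-2.57376857 -0.26836778  1.35597024] 4.0167
```

View pics/s4c.png

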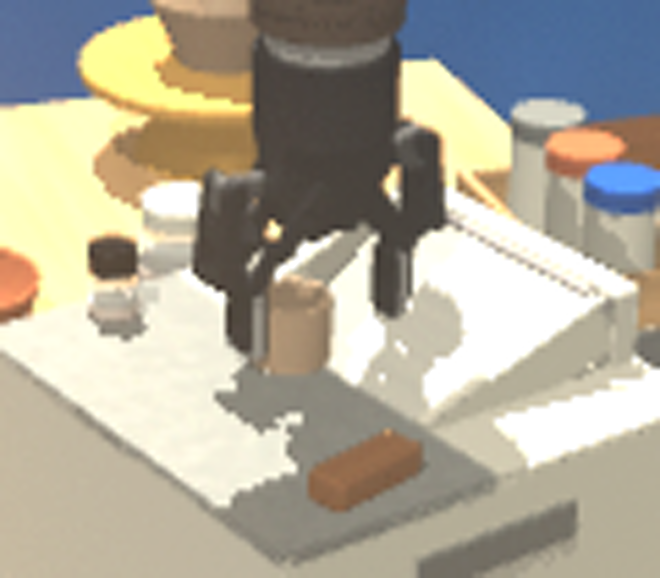

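The flap is open about a third of a radian and the cup's front overhangs the ledge's end (crop 300,330). I'll push on, keeping the leading face near x = 95–100 mm.

move_arm(
  commands=[
    {"claw":1,"travel":[0,0.5,0],"turn":0},
    {"claw":1,"travel":[0,0.5,0],"turn":0},
    {"claw":1,"travel":[0,0.5,0],"turn":0},
    {"claw":1,"travel":[0,0.5,0],"turn":0},
    {"claw":1,"travel":[0,0.5,0],"turn":0},
  ],
)

```text
time: 4.43
ee_pos: [0.5955, 0.05, 0.3186]
tcp_rot: [-180.0, -0.0, 107.2]
wrist_force: [-6.5, -2.1, 2.3]
opening: 0.0856
```

move_arm(
  commands=[
    {"claw":1,"travel":[0,0.3,0],"turn":0},
    {"claw":1,"travel":[0,0.3,0],"turn":0},
    {"claw":1,"travel":[0,0,0],"turn":0},
    {"claw":1,"travel":[0,0,0],"turn":0},
  ],
)

```text
time: 4.77
ee_pos: [0.6012, 0.0517, 0.3187]
tcp_rot: [-180.0, -0.0, 107.2]
wrist_force: [-4.7, -1.3, 2.9]
opening: 0.0853
```

```bash
python3 - <<'E'
from h import *
from workcell import status
import cv2
s=viewer.camera("side");o=status.get_obs();print(binp(o["ee_pos"]),o["tcp_rot"],o["wrist_force"],o["time"])
cv2.imwrite("pics/s5.png",s)
s=cv2.convertScaleAbs(s[115:220,280:400],alpha=1.5,beta=10);cv2.imwrite("pics/s5c.png",cv2.resize(s,None,fx=5.5,fy=5.5,interpolation=cv2.INTER_CUBIC))
E
```

```text
[0.04215824 0.02281199 0.31877227] [1.79998731e+02 5.61437860e-04 1.07214242e+02] [-4.8634497  -1.81516964  3.77730652] 4.8167
```

View pics/s5c.png

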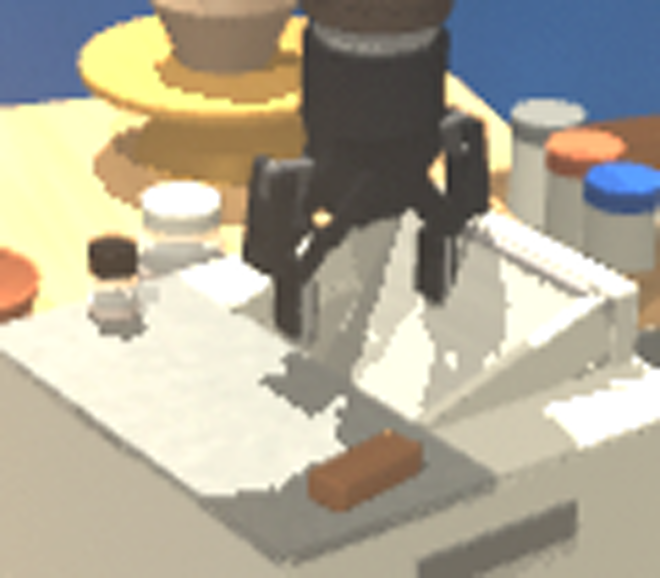

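The cup has left the ledge and dropped through, and the leading finger still holds the flap well open with about 5 N. I'll hold briefly, then retreat along -x and up.

move_arm(
  commands=[
    {"claw":1,"travel":[0,0,0],"turn":0},
    {"claw":1,"travel":[0,0,0],"turn":0},
    {"claw":1,"travel":[0,0,0],"turn":0},
    {"claw":1,"travel":[0,0,0],"turn":0},
    {"claw":1,"travel":[0,0,0],"turn":0},
  ],
)

```text
time: 5.23
ee_pos: [0.6009, 0.0517, 0.3189]
tcp_rot: [180.0, 0.0, 107.2]
wrist_force: [-4.1, -0.7, 3.3]
opening: 0.0856
```

move_arm(
  commands=[
    {"claw":1,"travel":[0,-2,0],"turn":0},
    {"claw":1,"travel":[0,-2,0],"turn":0},
    {"claw":1,"travel":[0,-2,0],"turn":0},
    {"claw":1,"travel":[0,-2,0],"turn":0},
    {"claw":1,"travel":[0,-2,0],"turn":0},
  ],
)

```text
time: 5.65
ee_pos: [0.505, 0.022, 0.3187]
tcp_rot: [179.9, 0.0, 107.2]
wrist_force: [0.2, 0.1, 0.6]
opening: 0.0855
```

move_arm(
  commands=[
    {"claw":1,"travel":[0,-2,0],"turn":0},
    {"claw":1,"travel":[0,0,-4],"turn":0},
    {"claw":1,"travel":[0,0,-4],"turn":0},
    {"claw":1,"travel":[0,0,-4],"turn":0},
    {"claw":1,"travel":[0,0,0],"turn":0},
  ],
)

```text
time: 6.07
ee_pos: [0.4863, 0.0162, 0.4466]
tcp_rot: [179.4, 0.2, 107.2]
wrist_force: [1.7, -0.4, 1.2]
opening: 0.0853
```

move_arm(
  commands=[
    {"claw":1,"travel":[4,-1,0],"turn":0},
    {"claw":1,"travel":[4,-1,0],"turn":0},
    {"claw":1,"travel":[4,-1,0],"turn":0},
    {"claw":1,"travel":[4,-1,0],"turn":0},
    {"claw":1,"travel":[4,-1,0],"turn":0},
  ],
)

```text
time: 6.48
ee_pos: [0.3784, 0.1937, 0.439]
tcp_rot: [179.9, -0.0, 107.2]
wrist_force: [1.2, 0.7, -0.4]
opening: 0.0856
```

move_arm(
  commands=[
    {"claw":1,"travel":[4,-1,0],"turn":0},
    {"claw":1,"travel":[4,-1,0],"turn":0},
    {"claw":1,"travel":[4,-1,0],"turn":0},
    {"claw":1,"travel":[0,0,0],"turn":0},
    {"claw":1,"travel":[0,0,0],"turn":0},
  ],
)

```text
time: 6.9
ee_pos: [0.3141, 0.3001, 0.4387]
tcp_rot: [180.0, -0.0, 107.5]
wrist_force: [-0.4, -0.2, -0.1]
opening: 0.0855
```

```bash
python3 - <<'E'
from h import *
from workcell import status
import cv2
s=viewer.camera("side");t=viewer.camera("top");o=status.get_obs();print(o["ee_pos"],o["wrist_force"],o["time"])
cv2.imwrite("pics/s6.png",s);cv2.imwrite("pics/t6.png",t)
r=lambda i:cv2.resize(i,(480,480),interpolation=cv2.INTER_CUBIC)
cv2.imwrite("pics/c6.png",cv2.resize(cv2.hconcat([r(s[130:260,270:400]),r(t[125:255,245:375])]),(800,400)))
E
```

```text
[0.31537171 0.29822385 0.43877194] [-0.21460174 -0.54499873 -0.79690492] 7.0
```

View pics/c6.png

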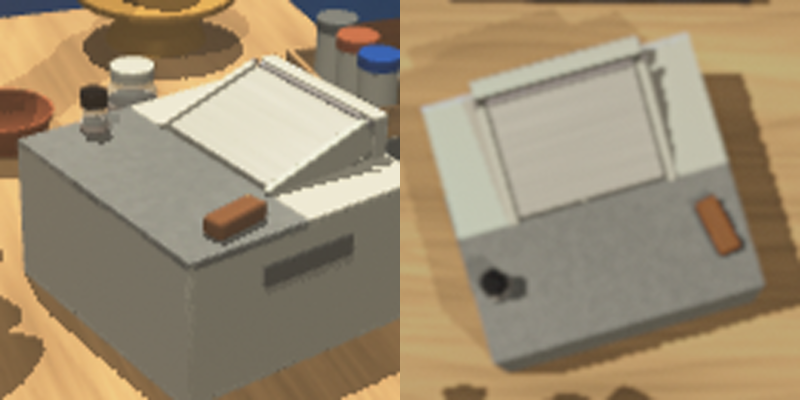

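View pics/t6.png

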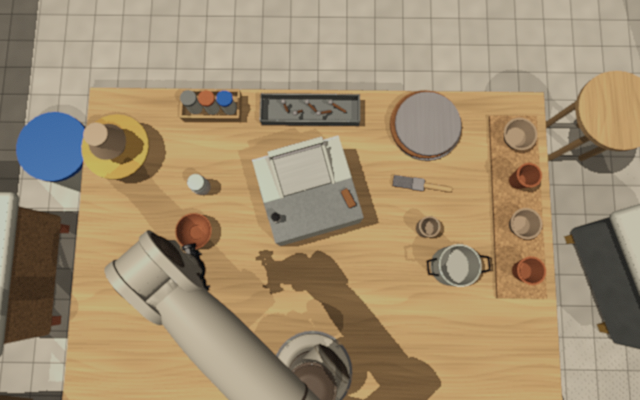

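The flap is flush shut, the ledge holds only the jar and the rib, and the other objects are at their original pixels. The hand is clear at z = 0.44, so I'm handing in.

```bash
python3 -c "
from workcell import bot
print(bot.job_done())"
```

```text
the job is handed in; nothing more can be done
None
```

The cup is scrapped and the job is handed in, at about 7 s of the 32 s allowed; hand-in gives no verdict.

**What I did:** I found the bin and cup in both views, which agreed to about 1 mm on the cup. With the open hand's jaw axis along the bin's x axis, I lowered the fingers around the cup. Then I moved +x about 116 mm: the leading finger opened the flap while the trailing finger slid the cup off the ledge's end. I held there about half a second, backed out along the ledge, lifted, and moved the hand aside.

**Last checks:**
- **Cup:** it is gone from the ledge and the flap closed freely over it. I could not see it on the bin floor because the shut flap hides it.
- **Flap:** it looks flush shut in both views. I estimated about 0.7 rad while it was held open, from the finger's position. The wrist force then was about 5 N.
- **Other things:** the jar, rib, pot, bowl, mug and brush look unmoved by eye in the top view. I did not re-measure their positions.
- **Robot:** the hand is clear of everything, with wrist force near zero.

**Disagreements:** the bin-corner fit had residuals up to about 3.4 mm. The open fingertips measured about 160 mm ahead of the TCP instead of the 173 mm stated, which fits the 13 mm pull-back when open. I set the height from the measured value.

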